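Sweep the wire spools into the catch frame

TASK

Clear the bench: with closed fingers, gently sweep the three wire spools along the worktop into the three-sided wooden catch frame, until each lies wholly inside it and flat on the worktop. Only push them: do not grip, lift or tip a spool or jam it hard against the wood. Leave the ring stand that stands in the row with them, and the tape roll, glue tube and awl around them, where they are.

Things in the scene. Friction and masses are not known exactly. Their poses are not given: they have to be found in the camera images.
- catch_frame: low three-sided frame of light wood with brass corner straps, fixed to the worktop, without a floor. Inside it is 280 mm wide (its y) and 110 mm deep (its x); walls 10 mm thick and 25 mm high. Origin on the worktop at the centre of the inside; its x axis points from the open side to the back wall, so the open side is at x = -55 mm, the back wall's inner face at x = +55 mm, the side walls' inner faces at y = -140 and +140 mm; z up
- frame_mouth (a point): middle of the frame's open side, on the worktop (x = -55 mm in the frame's axes)
- wire_spool_1: golden-wire spool of wire with a white flanged body, a disc-like drum 43 mm in diameter and 22 mm high, standing flat on the worktop on one flange; about 35 to 75 g, slides freely. Origin at the centre of its underside; z up along its axis
- wire_spool_2: silver-wire spool of wire with a white flanged body, a disc-like drum 43 mm in diameter and 22 mm high, standing flat on the worktop on one flange; about 35 to 75 g, slides freely. Origin at the centre of its underside; z up along its axis
- wire_spool_3: silver-wire spool of wire with a white flanged body, a disc-like drum 43 mm in diameter and 22 mm high, standing flat on the worktop on one flange; about 35 to 75 g, slides freely. Origin at the centre of its underside; z up along its axis
- ring_stand: white ring stand: a round disc 49 mm in diameter with a thin peg in the middle, 32 mm high in all, loose, standing somewhere in the row with the spools (the order varies, neighbours may be only 10 mm apart). To be left alone. Origin at the centre of its underside
- tape_ring: roll of tape, 62 mm in diameter, 19 mm high, loose, to be left alone. Origin at the centre of its underside
- glue: glue tube lying flat, 61 x 91 mm, 12 mm high, loose, to be left alone. Origin at the centre of its underside
- awl_tool: awl with a wooden handle lying flat, 46 x 103 mm, 22 mm high, loose, to be left alone. Origin at the centre of its underside

How it is judged (in metres and radians):
At the end, for the whole second after the job is handed in: All three spools wholly inside the frame (centre at least 21 mm behind the line of the open side, between the walls), flat on the worktop (within 6 mm, tilt under 0.15 rad), at rest; ring stand, tape roll, glue tube and awl within 15 mm of where they stood (x of wire_spool_1 in the frame of catch_frame between -0.034 and 0.045 m and y of wire_spool_1 in the frame of catch_frame between -0.125 and 0.125 m and height (world z) of each of wire_spool_1, wire_spool_2, wire_spool_3 below 0.006 m and angle between each of wire_spool_1, wire_spool_2, wire_spool_3's own z axis and vertical below 0.15 rad and linear speed of each of wire_spool_1, wire_spool_2, wire_spool_3 below 0.02 m/s and x of wire_spool_2 in the frame of catch_frame between -0.034 and 0.045 m and y of wire_spool_2 in the frame of catch_frame between -0.125 and 0.125 m and x of wire_spool_3 in the frame of catch_frame between -0.034 and 0.045 m and y of wire_spool_3 in the frame of catch_frame between -0.125 and 0.125 m and distance of each of ring_stand, tape_ring, glue, awl_tool from where it was at the start of the episode below 0.015 m); the robot touches nothing.
It fails at once if a spool is lifted off the worktop or tipped over (height (world z) of any of wire_spool_1, wire_spool_2, wire_spool_3 above 0.012 m or angle between any of wire_spool_1, wire_spool_2, wire_spool_3's own z axis and vertical above 0.5 rad).
It fails at once if a spool is squeezed or jammed hard (over 20 N from the fingers) (contact force between the fingers and wire_spool_1 above 20 N or contact force between the fingers and wire_spool_2 above 20 N or contact force between the fingers and wire_spool_3 above 20 N).
It fails at once if the ring stand, tape roll, glue tube or awl is shifted by more than 15 mm or tipped (distance of any of ring_stand, tape_ring, glue, awl_tool from where it was at the start of the episode above 0.015 m or angle between ring_stand's own z axis and vertical above 0.3 rad).
It also fails if it takes over 64 s, if anything falls off the work surface, if the arm or the gripper's body presses on something with over 40 N, if the wrist force passes 120 N, or if a joint passes its speed limit or range.

ROBOT

A 6-joint arm with a two-finger parallel gripper is mounted at the origin on a cart in front of the work surface, level with it; the furniture and walls round the work are solid. World frame = base frame: x ahead of the robot, y to its left, z up, the work surface at z = 0. Lengths are in mm, angles in rad, forces in N, time in s.
With the tool pointing down it reaches from about 350 to 725 mm from the base axis. Payload 4.3 kg.
Tool frame: the origin (TCP) lies at the centre of the arm's flange, where the gripper is bolted on; the fingertips stand 173 mm ahead of it and the grasp point (between the pads) lies 155 mm ahead of it; z points along the fingers, y is the line along which they close (so a half turn about z gives the same grasp; the last joint's range is limited). The gripper opens to 85 mm and grips with 20 to 120 N. Pads are 22 mm wide; open, the fingers measure 114 mm over their backs; the gripper's body (76 mm by 85 mm) begins 54 mm behind the grasp point. The pads swing forward as they close: fully open they stand 13 mm farther back than shut.
Start: joints at [-1.37, 0.377, 0.081, 1.274, 0, 1.46], TCP at [175.854, -547.47, 404.729] pointing down, gripper open.
Joint ranges: [-2.72, 2.72], [-0.84, 1.66], [-1.02, 1.22], [-1.77, 2.12], [-1.37, 1.28], [-3.14, 3.14]. Speed limits (rad/s): [2.57, 2.57, 3.14, 3.14, 3.14, 3.14].

INTERFACE

Orientations are given as [roll, pitch, yaw] about the fixed x, y, z axes, in that order (R = Rz(yaw) Ry(pitch) Rx(roll)).
In Python, from rig import get_obs, grab_frame, ticket, look_for, tip_of gives the robot as it stands.
- The arm moves only by the tool send_rows, never from a script. Its argument "targets" is a list of rows, each a list of 3 entries, a list of its own where there are three numbers: the shift along the tool's x, y, z in mm, then the turn, a rotation vector about the tool's x, y, z in degrees, then the finger opening in mm, from 0 to 85.4. A call has 1 to 12 rows; each row shifts and turns the commanded pose from where the row before left it, along the tool's axes as they then stand; what a row does not reach is not made up. A row lasts 1/10 s, in which the tool goes at most 50 mm and 8.59 degrees, less where a joint would pass 70% of its speed; a pose out of reach is approached as far as the arm can. A call with a gripper value outside its range is refused whole. The fingers move at their own pace and stop on an object; "newtons" is the grip in N (left out, the last holds). Time passes only in rows, so rows that do not move let the fingers close. It gives the time, the measured TCP pose, the force, the opening and the grip force at its end, in the units of the state.
- get_obs(): the state, without advancing time (a new reading comes with each control period).
- grab_frame(name): name is "scene" or "top"; returns a dict with "img" (480x640x3 uint8, red, green, blue), "mtx" (3x3 intrinsics, pixels), "k1" (the pictures are not rectified: a ray, as slopes to the right and down, at radius r is drawn at 1 + k1 r^2 times it, then the intrinsics apply), "pose" (4x4, takes a point from camera to world coordinates). Camera axes: x right, y down, z forward; pixel columns grow to the right and rows downward; lengths in mm; the calibration is good to about 2 mm. A picture is of the moment at which its call begins. There is no depth.
- ticket.finish_job(): hands the job in; it is judged then, once.
Trained networks look in a picture, given as the dict that the camera call returned (one of the last four; its "shot" number tells which), for a name from the list of things; names that differ only in an ending like _2 or _b are one class to them, and where a whole thing is asked for, a point or a joint stands for the part that bears it (a point fixed in the world has none). Each returns a list of dicts, best first, with "p" (0 to 1); they miss things now and then, are a little off and sometimes report something else, mostly with a low value. They report only what shows in the picture. A call takes as long as a camera call.
- look_for(picture, query): "bbox" ([centre column, centre row, width, height] as shares, 0 to 1, of the picture: columns of its width, rows of its height, round what is visible of it).
- tip_of(picture, query): "position" ([column, row] as shares, 0 to 1, of the picture: columns of its width, rows of its height: a listed point, or the origin of a listed thing).
The state is a dict: "time": time; "qpos": joint angles; "joint_vel": joint speeds; "effort": joint torques, N m; "tcp_pos": TCP position; "tool_rot": TCP orientation; "ft_force": force on the tool from outside, world axes, zero at the start; "wrist_torque": the same for the moment, N m; "gripper_width": opening from 0.0 (shut) to 1.0 (fully open); "grasp_force": force on a finger pad.
Only numpy, scipy, OpenCV 4.12 (cv2) and the standard library are available. Lean on these libraries where they do the work, as an engineer would, in place of code of your own. Each camera call takes 0.05 s, during which the arm holds its last target. There are 200 camera calls.

## Working session

There is one attempt and no reset: what is moved stays moved. The work goes in short steps, Python scripts to look and compute and a tool call to move; the robot and the scene stay as the last step left them, time stands still between calls to the robot, and variables do not carry over. Pictures are saved under pics/ and viewed, at most 10 in all, crops included, and the job is handed in when it is done.

Besides the shell and the picture viewer there is one more tool, called after "Call:" by a JSON object that holds its "name" and its "arguments", one argument or row to a line. send_rows: Moves the arm, as the interface text tells. Its arguments: {"type":"object","properties":{"targets":{"type":"array","items":{"type":"array"}},"newtons":{"type":"number"}},"required":["targets"]}

```bash
mkdir -p pics
cat > h.py <<'E'
import numpy as np, cv2
from rig import get_obs, grab_frame, ticket, look_for, tip_of
def ray(f,u,v):
    K=np.array(f["mtx"]);P=np.array(f["pose"]);k=f["k1"]
    d=np.array([(u-K[0,2])/K[0,0],(v-K[1,2])/K[1,1]]);s=d.copy()
    for _ in range(30): s=d/(1+k*(s@s))
    return P[:3,3],P[:3,:3]@np.array([s[0],s[1],1])
def w(f,u,v,z=0):
    o,d=ray(f,u,v); return (o+d*(z-o[2])/d[2])[:2]
E
python3 - <<'E'
from h import *
o=get_obs();print(o["time"],o["tcp_pos"],o["tool_rot"],o["ft_force"])
for c in("scene","top"):
    f=grab_frame(c);cv2.imwrite(f"pics/{c}0.png",f["img"][:,:,::-1]);print(c,np.round(f["pose"],2).tolist())
    for n in["wire_spool_1","wire_spool_2","ring_stand","tape_ring","glue","awl_tool","catch_frame","frame_mouth"]:
        print(n,[(round(r["p"],2),np.round(np.array(r["position"])*[640,480]).tolist(),np.round(w(f,r["position"][0]*640,r["position"][1]*480)).tolist()) for r in tip_of(f,n)[:4]])
E
```

```text
0.0 [ 175.79271783 -547.15226851  403.74396877] [-3.13956103e+00 -2.31448076e-04  3.10782423e-01] [ 0.59861883 -1.01127973  1.34027663]
scene [[0.92, -0.16, 0.37, 169.98], [-0.4, -0.37, 0.84, -896.04], [0.0, -0.92, -0.4, 417.09], [0.0, 0.0, 0.0, 1.0]]
wire_spool_1 [(0.86, [308.0, 249.0], [514.0, -60.0]), (0.75, [309.0, 286.0], [454.0, -212.0]), (0.64, [299.0, 312.0], [405.0, -285.0])]
wire_spool_2 [(0.86, [308.0, 249.0], [514.0, -60.0]), (0.75, [309.0, 286.0], [454.0, -212.0]), (0.64, [299.0, 312.0], [405.0, -285.0])]
ring_stand [(0.9, [296.0, 268.0], [459.0, -134.0])]
tape_ring [(0.8, [266.0, 231.0], [462.0, 73.0])]
glue [(0.69, [239.0, 228.0], [408.0, 120.0])]
awl_tool [(0.97, [315.0, 362.0], [377.0, -416.0])]
catch_frame [(0.32, [265.0, 226.0], [470.0, 106.0])]
frame_mouth []
top [[-0.0, -0.98, 0.17, 346.62], [-1.0, -0.0, -0.02, -130.7], [0.02, -0.17, -0.98, 878.58], [0.0, 0.0, 0.0, 1.0]]
wire_spool_1 [(0.78, [344.0, 263.0], [452.0, -206.0]), (0.63, [392.0, 286.0], [412.0, -290.0]), (0.6, [254.0, 226.0], [519.0, -45.0])]
wire_spool_2 [(0.78, [344.0, 263.0], [452.0, -206.0]), (0.63, [392.0, 286.0], [412.0, -290.0]), (0.6, [254.0, 226.0], [519.0, -45.0])]
ring_stand [(0.68, [296.0, 255.0], [466.0, -120.0]), (0.49, [254.0, 229.0], [514.0, -45.0]), (0.4, [394.0, 285.0], [414.0, -293.0])]
tape_ring [(0.68, [180.0, 249.0], [477.0, 87.0])]
glue [(0.64, [154.0, 284.0], [416.0, 129.0])]
awl_tool [(0.6, [460.0, 305.0], [379.0, -409.0])]
catch_frame []
frame_mouth []
```

View pics/top0.png

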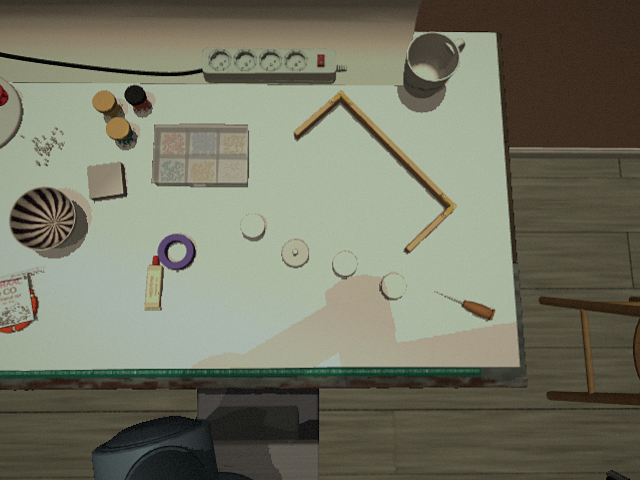

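View pics/scene0.png

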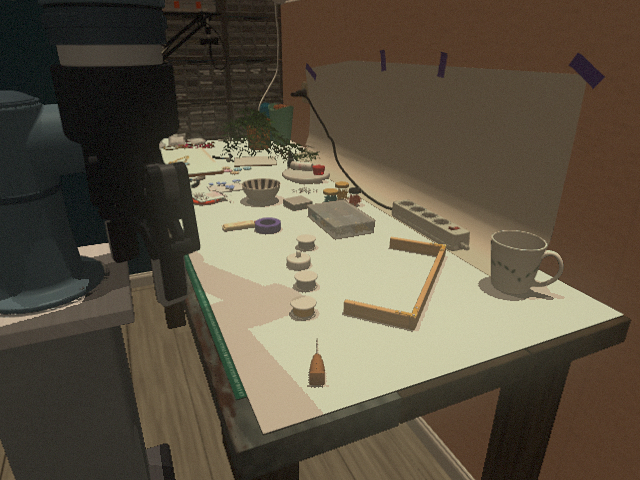

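Top view: spools at px (253,226), (344,263) and (393,285), with the ring stand between them at (295,253). The frame's arm ends are at (297,135) and (408,250), and its corners at (341,95) and (453,207).

Run:
```python
from h import *
f=grab_frame("top");im=f["img"]
for n,p,z in[("A",(253,226),22),("ring",(295,253),8),("B",(344,263),22),("C",(393,285),22),("e1",(297,135),25),("c1",(341,95),25),("c2",(453,207),25),("e2",(408,250),25),("awltip",(435,292),5),("awlend",(494,314),10),("box corner",(248,186),25),("mug",(428,92),0),("tape",(177,252),19)]:
    print(n,np.round(w(f,*p,z)),np.round(np.hypot(*w(f,*p,z))))
for q in("wire_spool_1","ring_stand"):
  for r in look_for(f,q)[:4]:
    b=np.array(r["bbox"])*[640,480,640,480];print(q,round(r["p"],2),b.round(1),w(f,b[0],b[1],11).round())
cv2.imwrite("pics/crop.png",cv2.resize(im[80:320,220:500,::-1],None,fx=2.5,fy=2.5,interpolation=2))
```

```text
A [515. -45.] 517.0
ring [ 469. -118.] 484.0
B [ 450. -203.] 493.0
C [ 411. -288.] 502.0
e1 [ 682. -121.] 693.0
c1 [ 760. -202.] 786.0
c2 [ 549. -398.] 678.0
e2 [ 472. -315.] 568.0
awltip [ 400. -364.] 541.0
awlend [ 362. -464.] 589.0
box corner [586. -35.] 588.0
mug [ 779. -370.] 862.0
tape [469.  87.] 477.0
wire_spool_1 0.9 [342.3 263.6  24.6  25.4] [ 450. -201.]
wire_spool_1 0.73 [392.7 286.6  22.8  23.9] [ 409. -289.]
wire_spool_1 0.65 [253.2 225.   25.8  22. ] [519. -44.]
ring_stand 0.63 [297.  253.5  29.4  28.4] [ 468. -122.]
```

View pics/crop.png

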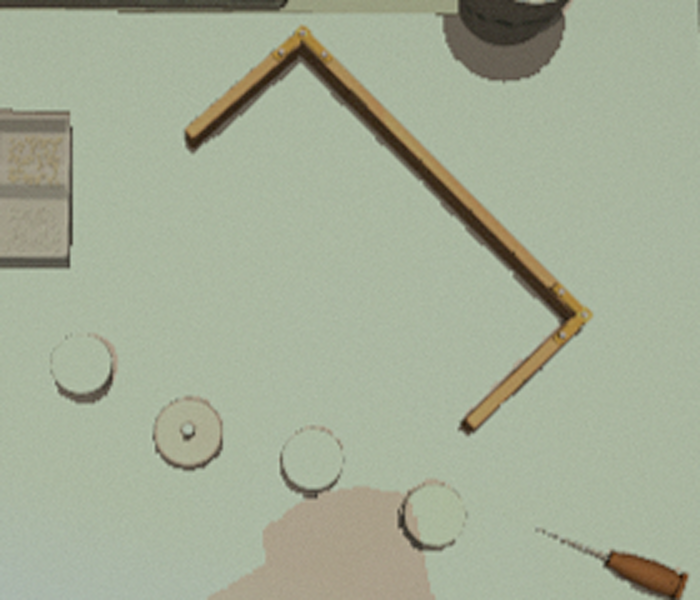

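Call:
{"name": "send_rows", "arguments": {
  "targets": [
    [[0, 0, 0], [0, 0, -8.5], 0],
    [[0, 0, 0], [0, 0, -8.5], 0],
    [[0, 0, 0], [0, 0, -8.5], 0],
    [[0, 0, 0], [0, 0, -8.5], 0],
    [[0, 0, 0], [0, 0, -8.5], 0],
    [[0, 0, 0], [0, 0, -8.5], 0],
    [[0, 0, 0], [0, 0, -8.5], 0],
    [[0, 0, 0], [0, 0, -8.5], 0],
    [[0, 0, 0], [0, 0, -8.5], 0],
    [[0, 0, 0], [0, 0, -8.5], 0],
    [[0, 0, 0], [0, 0, -8.5], 0],
    [[0, 0, 0], [0, 0, -8.5], 0]
  ],
  "newtons": 20
}}

```text
time: 2.25
tcp_pos: [175.9, -547.5, 404.7]
tool_rot: [-3.142, 0.0, 2.097]
ft_force: [0.1, -0.6, -1.1]
gripper_width: 0.002
grasp_force: 0.0
```

```bash
cat >> h.py <<'E'
FC=np.array([614,-258.]);FX=np.array([.678,-.735]);FY=np.array([.735,.678])
def st():
    o=get_obs();p=np.array(o["tcp_pos"]);d=p[:2]-FC
    print("t",o["time"],"tcp",p.round(1),"frame",round(d@FX,1),round(d@FY,1),"rot",np.round(o["tool_rot"],3),"F",np.round(o["ft_force"],1),"q",np.round(o["qpos"],2),"g",o["gripper_width"])
    return p,o["tool_rot"]
def go(fx,fy,z):
    p,r=st();y=r[2];t=FC+fx*FX+fy*FY-p[:2]
    print("tool shift",np.round([t@[np.cos(y),np.sin(y)],t@[np.sin(y),-np.cos(y)],p[2]-z],1))
E
python3 -c "
from h import *
go(-205,-83,250)"
```

```text
t 2.25 tcp [ 175.9 -547.5  404.7] frame -84.3 -518.3 rot [-3.142  0.     2.097] F [ 0.1 -0.6 -1.1] q [-1.37  0.38  0.08  1.27  0.   -0.33] g 0.0017261300801739118
tool shift [212.2 398.8 154.7]
```

Call:
{"name": "send_rows", "arguments": {
  "targets": [
    [[21.2, 39.9, 15], [0, 0, 0], 0],
    [[21.2, 39.9, 15], [0, 0, 0], 0],
    [[21.2, 39.9, 15], [0, 0, 0], 0],
    [[21.2, 39.9, 15], [0, 0, 0], 0],
    [[21.2, 39.9, 15], [0, 0, 0], 0],
    [[21.2, 39.9, 15], [0, 0, 0], 0],
    [[21.2, 39.9, 15], [0, 0, 0], 0],
    [[21.2, 39.9, 15], [0, 0, 0], 0],
    [[21.2, 39.9, 15], [0, 0, 0], 0],
    [[21.2, 39.9, 15], [0, 0, 0], 0],
    [[0, 0, 0], [0, 0, -6.3], 0],
    [[0, 0, 0], [0, 0, -6.3], 0]
  ]
}}

```text
time: 3.45
tcp_pos: [417.1, -163.4, 254.2]
tool_rot: [-3.141, -0.001, 2.319]
ft_force: [0.4, -1.2, 0.7]
gripper_width: 0.002
grasp_force: 0.0
```

```bash
python3 -c "
from h import *
go(-205,-83,179)"
```

```text
t 3.45 tcp [ 417.1 -163.4  254.2] frame -203.0 -80.6 rot [-3.141e+00 -1.000e-03  2.319e+00] F [ 0.4 -1.2  0.7] q [-0.52  0.24 -0.53  0.8  -0.    0.31] g 0.002168540802169171
tool shift [ 2.  -2.4 75.2]
```

Call:
{"name": "send_rows", "arguments": {
  "targets": [
    [[2, -2.4, 25], [0, 0, 0], 0],
    [[0, 0, 25], [0, 0, 0], 0],
    [[0, 0, 18], [0, 0, 0], 0],
    [[0, 0, 7], [0, 0, 0], 0],
    [[-8, 0, 0], [0, 0, 0], 0],
    [[-10, 0, 0], [0, 0, 0], 0],
    [[-12, 0, 0], [0, 0, 0], 0],
    [[-12, 0, 0], [0, 0, 0], 0],
    [[-12, 0, 0], [0, 0, 0], 0],
    [[-12, 0, 0], [0, 0, 0], 0],
    [[-12, 0, 0], [0, 0, 0], 0],
    [[-12, 0, 0], [0, 0, 0], 0]
  ]
}}

```text
time: 4.65
tcp_pos: [474.9, -232.6, 179.7]
tool_rot: [-3.142, -0.0, 2.311]
ft_force: [-0.6, 1.1, 0.3]
gripper_width: 0.0
grasp_force: 0.5
```

Run:
```python
from h import *
go(-22,-83,179)
f=grab_frame("top");cv2.imwrite("pics/t1.png",cv2.resize(f["img"][80:320,220:500,::-1],None,fx=2.5,fy=2.5,interpolation=2))
f=grab_frame("scene");cv2.imwrite("pics/s1.png",f["img"][:,:,::-1])
for r in look_for(f,"wire_spool_1")[:4]:
    b=np.array(r["bbox"])*[640,480,640,480];d=w(f,b[0],b[1],11)-FC;print(round(r["p"],2),b.round(),(d@FX).round(),(d@FY).round())
```

```text
t 4.65 tcp [ 474.9 -232.6  179.7] frame -113.0 -85.0 rot [-3.142 -0.     2.311] F [-0.6  1.1  0.3] q [-0.58  0.47 -0.41  0.69 -0.    0.26] g 0.00021323092662664823
tool shift [-91.    2.5   0.7]
0.95 [342. 290.  26.  20.] -75.0 -91.0
0.73 [305. 307.  25.  24.] -111.0 -173.0
0.48 [307. 244.  15.  17.] -216.0 62.0
```

View pics/t1.png

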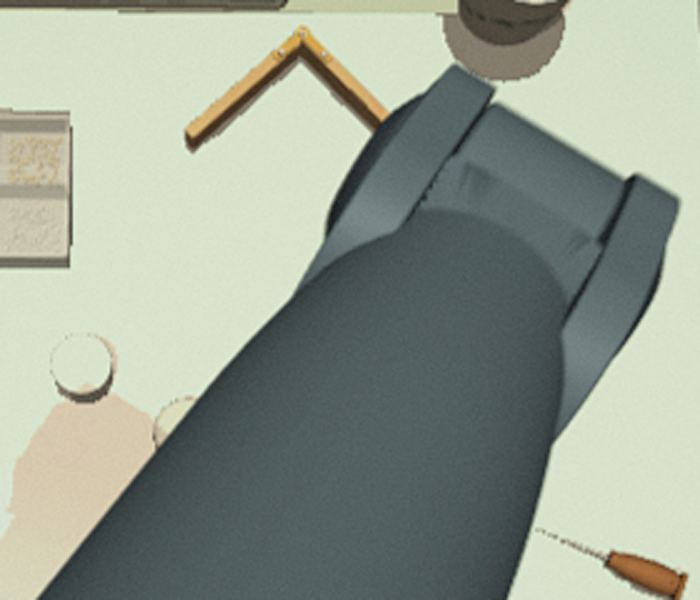

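The arm hides B in the top view. The scene camera puts B at about (-80,-86) in the frame's axes, right in front of the pusher. I'll push on.

Call:
{"name": "send_rows", "arguments": {
  "targets": [
    [[-8, 0.3, 0], [0, 0, 0], 0],
    [[-12, 0.3, 0], [0, 0, 0], 0],
    [[-12, 0.3, 0], [0, 0, 0], 0],
    [[-12, 0.3, 0], [0, 0, 0], 0],
    [[-12, 0.3, 0], [0, 0, 0], 0],
    [[-12, 0.3, 0], [0, 0, 0], 0],
    [[-10, 0.3, 0], [0, 0, 0], 0],
    [[-6, 0, 0], [0, 0, 0], 0],
    [[-4, 0, 0], [0, 0, 0], 0],
    [[-2, 0, 0], [0, 0, 0], 0],
    [[10, 0, 0], [0, 0, 0], 0],
    [[15, 0, -20], [0, 0, 0], 0]
  ]
}}

```text
time: 6.0
tcp_pos: [518.0, -277.2, 197.4]
tool_rot: [-3.14, -0.005, 2.311]
ft_force: [-1.0, 0.2, -0.5]
gripper_width: -0.001
grasp_force: 0.0
```

Run:
```python
from h import *
go(-271,72,250)
f=grab_frame("scene")
for r in look_for(f,"wire_spool_1")[:4]:
    b=np.array(r["bbox"])*[640,480,640,480];d=w(f,b[0],b[1],11)-FC;print(round(r["p"],2),b.round(),(d@FX).round(),(d@FY).round())
```

```text
t 6.0 tcp [ 518.  -277.2  197.4] frame -50.9 -83.6 rot [-3.14  -0.005  2.311] F [-1.   0.2 -0.5] q [-0.6   0.54 -0.22  0.81 -0.    0.23] g -0.0006082340369764209
tool shift [220.9 154.4 -52.6]
0.89 [389. 298.  30.  24.] 9.0 -85.0
0.88 [301. 307.  23.  24.] -117.0 -173.0
0.55 [309. 244.  17.  16.] -213.0 65.0
0.53 [317. 367.  14.  38.] -32.0 -302.0
```

Call:
{"name": "send_rows", "arguments": {
  "targets": [
    [[0, 0, -45], [0, 0, 0], 0],
    [[31, 22, -7], [0, 0, 0], 0],
    [[31.5, 22, 0], [0, 0, 0], 0],
    [[31.5, 22, 0], [0, 0, 0], 0],
    [[31.5, 22, 0], [0, 0, 0], 0],
    [[31.5, 22, 0], [0, 0, 0], 0],
    [[31.5, 22, 0], [0, 0, 0], 0],
    [[31.5, 22, 0], [0, 0, 0], 0],
    [[0, 0, 10], [0, 0, 0], 0]
  ]
}}

```text
time: 7.0
tcp_pos: [484.1, -8.5, 242.1]
tool_rot: [3.14, -0.0, 2.317]
ft_force: [0.7, -0.6, 0.2]
gripper_width: -0.001
grasp_force: 0.0
```

Run:
```python
from h import *
go(-271,72,179)
```

```text
t 7.0 tcp [484.1  -8.5 242.1] frame -271.4 73.7 rot [ 3.14  -0.     2.317] F [ 0.7 -0.6  0.2] q [-0.15  0.31 -0.46  0.8   0.    0.68] g -0.0013524219847108154
tool shift [-0.4 -1.7 63.1]
```

Call:
{"name": "send_rows", "arguments": {
  "targets": [
    [[0, -1.5, 25], [0, 0, 0], 0],
    [[0, 0, 25], [0, 0, 0], 0],
    [[0, 0, 12], [0, 0, 0], 0],
    [[-8, 0, 0], [0, 0, 0], 0],
    [[-10, 0, 0], [0, 0, 0], 0],
    [[-12, 0, 0], [0, 0, 0], 0],
    [[-12, 0, 0], [0, 0, 0], 0],
    [[-12, 0, 0], [0, 0, 0], 0],
    [[-12, 0, 0], [0, 0, 0], 0],
    [[-12, 0, 0], [0, 0, 0], 0],
    [[-12, 0, 0], [0, 0, 0], 0],
    [[-12, 0, 0], [0, 0, 0], 0]
  ]
}}

```text
time: 8.2
tcp_pos: [553.3, -89.2, 179.7]
tool_rot: [-3.142, -0.0, 2.311]
ft_force: [-0.2, -0.2, -0.4]
gripper_width: 0.007
grasp_force: 0.4
```

```bash
cat >> h.py <<'E'
def sc():
    f=grab_frame("scene")
    for r in look_for(f,"wire_spool_1")[:4]:
        b=np.array(r["bbox"])*[640,480,640,480];d=w(f,b[0],b[1],11)-FC;print(round(r["p"],2),b.round(),(d@FX).round(),(d@FY).round())
E
python3 -c "
from h import *
go(-28,72,179)
sc()"
```

```text
t 8.2 tcp [553.3 -89.2 179.7] frame -165.3 69.9 rot [-3.142 -0.     2.311] F [-0.2 -0.2 -0.4] q [-0.27  0.52 -0.32  0.73 -0.    0.56] g 0.0073796772878248285
tool shift [-137.3    2.8    0.7]
0.79 [303. 307.  25.  23.] -115.0 -173.0
0.73 [345. 252.  17.  14.] -125.0 58.0
0.69 [388. 300.  28.  24.] 9.0 -92.0
```

Call:
{"name": "send_rows", "arguments": {
  "targets": [
    [[-8, 0, 0], [0, 0, 0], 0],
    [[-12, 0.2, 0], [0, 0, 0], 0],
    [[-13, 0.2, 0], [0, 0, 0], 0],
    [[-13, 0.2, 0], [0, 0, 0], 0],
    [[-13, 0.2, 0], [0, 0, 0], 0],
    [[-13, 0.2, 0], [0, 0, 0], 0],
    [[-13, 0.2, 0], [0, 0, 0], 0],
    [[-13, 0.2, 0], [0, 0, 0], 0],
    [[-13, 0.2, 0], [0, 0, 0], 0],
    [[-12, 0.2, 0], [0, 0, 0], 0],
    [[-8, 0, 0], [0, 0, 0], 0],
    [[-4, 0, 0], [0, 0, 0], 0]
  ]
}}

```text
time: 9.5
tcp_pos: [645.6, -187.6, 179.6]
tool_rot: [3.142, 0.0, 2.311]
ft_force: [-0.7, 1.2, 1.2]
gripper_width: -0.002
grasp_force: 0.4
```

Call:
{"name": "send_rows", "arguments": {
  "targets": [
    [[-2, 0, 0], [0, 0, 0], 0],
    [[10, 0, 0], [0, 0, 0], 0],
    [[20, 0, -30], [0, 0, 0], 0],
    [[30, 0, -35], [0, 0, 0], 0],
    [[0, 0, 0], [0, 0, 0], 0]
  ]
}}

```text
time: 10.0
tcp_pos: [605.7, -142.1, 249.5]
tool_rot: [3.139, 0.004, 2.313]
ft_force: [0.8, -0.6, 0.3]
gripper_width: 0.003
grasp_force: 0.0
```

```bash
python3 -c "
from h import *
go(-116,-213,245)
sc()"
```

```text
t 10.0 tcp [ 605.7 -142.1  249.5] frame -90.8 72.5 rot [3.139 0.004 2.313] F [ 0.8 -0.6  0.3] q [-0.33  0.55 -0.05  0.96  0.    0.5 ] g 0.0032218883678133674
tool shift [  24.5 -285.5    4.5]
0.83 [301. 309.  27.  25.] -114.0 -178.0
0.81 [407. 262.  19.  19.] 5.0 63.0
```

Call:
{"name": "send_rows", "arguments": {
  "targets": [
    [[3, -30, 0], [0, 0, 0], 0],
    [[3, -40, 0], [0, 0, 0], 0],
    [[3, -40, 0], [0, 0, 0], 0],
    [[3, -40, 0], [0, 0, 0], 0],
    [[3, -40, 0], [0, 0, 0], 0],
    [[3, -40, 0], [0, 0, 0], 0],
    [[3, -35, 0], [0, 0, 0], 0],
    [[3, -20, 0], [0, 0, 0], 0],
    [[0, 0, 0], [0, 0, 8.2], 0],
    [[0, 0, 0], [0, 0, 8.2], 0],
    [[0, 0, 0], [0, 0, 8.2], 0],
    [[0, 0, 0], [0, 0, 8.2], 0]
  ]
}}

```text
time: 11.3
tcp_pos: [378.9, -318.9, 243.5]
tool_rot: [-3.14, -0.001, 1.732]
ft_force: [-0.5, -0.4, -0.3]
gripper_width: -0.002
grasp_force: 0.0
```

Call:
{"name": "send_rows", "arguments": {
  "targets": [
    [[0, 0, 0], [0, 0, 8.2], 0],
    [[0, 0, 0], [0, 0, 8.2], 0],
    [[0, 0, 0], [0, 0, 8.2], 0],
    [[0, 0, 0], [0, 0, 8.2], 0],
    [[0, 0, 0], [0, 0, 8.2], 0],
    [[0, 0, 0], [0, 0, 8.2], 0],
    [[0, 0, 0], [0, 0, 8.2], 0],
    [[0, 0, 0], [0, 0, 0], 0]
  ]
}}

```text
time: 12.1
tcp_pos: [379.1, -318.7, 243.6]
tool_rot: [-3.14, 0.0, 0.736]
ft_force: [-0.3, -0.7, -0.2]
gripper_width: -0.0
grasp_force: 0.0
```

```bash
python3 -c "
from h import *
go(-116,-213,179)
f=grab_frame('scene');cv2.imwrite('pics/s2.png',f['img'][150:450,150:550,::-1].repeat(2,0).repeat(2,1))"
```

```text
t 12.1 tcp [ 379.1 -318.7  243.6] frame -114.6 -213.9 rot [-3.14   0.     0.736] F [-0.3 -0.7 -0.2] q [-0.83  0.33 -0.42  0.81 -0.    1.58] g -0.00036037800515255293
tool shift [ 0.9 -1.4 64.6]
```

View pics/s2.png

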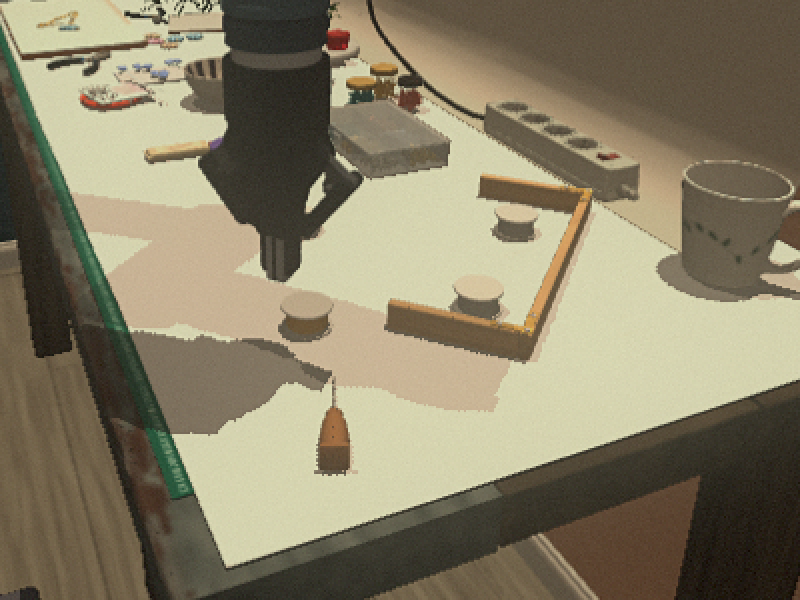

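Spools A and B lie inside the frame, at about (515,215) and (478,292) in the crop. C is at (307,315) and the fingers are above its near side, clear of the awl at (333,430). Next I push C along the frame's y axis.

Call:
{"name": "send_rows", "arguments": {
  "targets": [
    [[-3, -1, 25], [0, 0, 0], 0],
    [[0, 0, 25], [0, 0, 0], 0],
    [[0, 0, 14], [0, 0, 0], 0],
    [[8, 0, 0], [0, 0, 0], 0],
    [[10, 0, 0], [0, 0, 0], 0],
    [[12, 0, 0], [0, 0, 0], 0],
    [[12, 0, 0], [0, 0, 0], 0],
    [[12, 0, 0], [0, 0, 0], 0],
    [[12, 0, 0], [0, 0, 0], 0],
    [[12, 0, 0], [0, 0, 0], 0],
    [[12, 0, 0], [0, 0, 0], 0],
    [[12, 0, 0], [0, 0, 0], 0]
  ]
}}

```text
time: 13.35
tcp_pos: [452.7, -250.6, 180.8]
tool_rot: [3.141, 0.0, 0.737]
ft_force: [-0.3, -0.9, 0.8]
gripper_width: 0.004
grasp_force: 0.5
```

```bash
python3 -c "
from h import *
go(-116,-83,179)
sc()"
```

```text
t 13.35 tcp [ 452.7 -250.6  180.8] frame -114.8 -113.5 rot [3.141 0.    0.737] F [-0.3 -0.9  0.8] q [-0.63  0.45 -0.44  0.68 -0.    1.78] g 0.004439132134682472
tool shift [30.5 -1.4  1.8]
0.78 [411. 262.  21.  16.] 10.0 69.0
0.57 [388. 298.  28.  27.] 6.0 -85.0
0.56 [327. 285.  13.  18.] -107.0 -89.0
```

Call:
{"name": "send_rows", "arguments": {
  "targets": [
    [[10, 0, 0], [0, 0, 0], 0],
    [[10, 0, 0], [0, 0, 0], 0],
    [[7, 0, 0], [0, 0, 0], 0],
    [[4, 0, 0], [0, 0, 0], 0],
    [[-15, 0, 0], [0, 0, 0], 0],
    [[-10, 0, -30], [0, 0, 0], 0],
    [[0, 0, -40], [0, 0, 0], 0],
    [[0, 0, 0], [0, 0, -8.5], 0],
    [[0, 0, 0], [0, 0, -8.5], 0],
    [[0, 0, 0], [0, 0, -8.5], 0],
    [[0, 0, 0], [0, 0, -8.5], 0],
    [[0, 0, 0], [0, 0, -8.5], 0]
  ]
}}

```text
time: 14.65
tcp_pos: [455.6, -247.8, 250.7]
tool_rot: [-3.141, 0.0, 1.484]
ft_force: [-1.1, 0.6, -0.0]
gripper_width: -0.001
grasp_force: 0.0
```

Call:
{"name": "send_rows", "arguments": {
  "targets": [
    [[0, 0, 0], [0, 0, -8.5], 0],
    [[0, 0, 0], [0, 0, -8.5], 0],
    [[0, 0, 0], [0, 0, -8.5], 0],
    [[0, 0, 0], [0, 0, -8.5], 0],
    [[0, 0, 0], [0, 0, -8.5], 0],
    [[0, 0, 0], [0, 0, -8.5], 0],
    [[0, 0, 0], [0, 0, -8.5], 0],
    [[0, 0, 0], [0, 0, -8.5], 0],
    [[0, 0, 0], [0, 0, 0], 0]
  ]
}}

```text
time: 15.55
tcp_pos: [455.7, -247.8, 250.6]
tool_rot: [-3.141, -0.0, 2.664]
ft_force: [-0.5, -0.1, 0.5]
gripper_width: 0.003
grasp_force: 0.0
```

```bash
python3 -c "
from h import *
sc()
go(-116-41*.927,-49-41*.375,179)"
```

```text
0.86 [391. 297.  28.  24.] 10.0 -80.0
0.75 [409. 263.  22.  22.] 9.0 63.0
0.65 [330. 277.  22.  20.] -112.0 -58.0
t 15.65 tcp [ 455.9 -247.7  250.7] frame -114.8 -109.2 rot [-3.141 -0.     2.661] F [ 0.2 -0.2  0.6] q [-0.62  0.37 -0.35  0.85 -0.   -0.14] g 0.001005714461433077
tool shift [21.7 55.4 71.7]
```

Call:
{"name": "send_rows", "arguments": {
  "targets": [
    [[12, 27.7, 0], [0, 0, 0], 0],
    [[11, 27.7, 0], [0, 0, 0], 0],
    [[0, 0, 0], [0, 0, 0], 0],
    [[0, 0, 25], [0, 0, 0], 0],
    [[0, 0, 25], [0, 0, 0], 0],
    [[0, 0, 20], [0, 0, 0], 0],
    [[-6, 0, 0], [0, 0, 0], 0],
    [[-9, 0, 0], [0, 0, 0], 0],
    [[-12, 0, 0], [0, 0, 0], 0],
    [[-12, 0, 0], [0, 0, 0], 0],
    [[-12, 0, 0], [0, 0, 0], 0],
    [[-12, 0, 0], [0, 0, 0], 0]
  ]
}}

```text
time: 16.85
tcp_pos: [519.3, -217.7, 182.6]
tool_rot: [-3.141, 0.004, 2.664]
ft_force: [-0.8, 0.7, 0.4]
gripper_width: -0.001
grasp_force: 0.1
```

```bash
python3 -c "
from h import *
sc()
go(0-32.5*.941,-8-32.5*.339,179)"
```

```text
0.91 [410. 262.  20.  18.] 10.0 65.0
0.84 [390. 301.  26.  26.] 13.0 -96.0
0.63 [360. 277.  24.  18.] -62.0 -34.0
0.6 [267. 225.  31.  16.] -349.0 122.0
t 16.95 tcp [ 520.2 -218.3  182.7] frame -92.8 -42.0 rot [-3.141  0.006  2.664] F [ 0.5 -0.1 -0.2] q [-0.51  0.52 -0.31  0.73 -0.   -0.03] g 0.0022514006401993833
tool shift [-66.4   0.4   3.7]
```

Call:
{"name": "send_rows", "arguments": {
  "targets": [
    [[-8, 0, 1], [0, 0, 0], 0],
    [[-12, 0, 1], [0, 0, 0], 0],
    [[-12, 0, 0], [0, 0, 0], 0],
    [[-12, 0, 0], [0, 0, 0], 0],
    [[-10, 0, 0], [0, 0, 0], 0],
    [[-6, 0, 0], [0, 0, 0], 0],
    [[-4, 0, 0], [0, 0, 0], 0],
    [[-2, 0, 0], [0, 0, 0], 0],
    [[12, 0, 0], [0, 0, 0], 0],
    [[20, 0, -20], [0, 0, 0], 0],
    [[0, 0, -45], [0, 0, 0], 0],
    [[0, 0, -45], [0, 0, 0], 0]
  ]
}}

```text
time: 18.15
tcp_pos: [545.8, -230.9, 288.5]
tool_rot: [3.142, -0.005, 2.665]
ft_force: [1.6, -0.9, 0.3]
gripper_width: -0.002
grasp_force: 0.0
```

```bash
python3 -c "
from h import *
sc()
p,r=st();y=r[2];t=np.array([280,-400])-p[:2]
print(t@[np.cos(y),np.sin(y)],t@[np.sin(y),-np.cos(y)])"
```

```text
0.86 [387. 298.  24.  26.] 6.0 -87.0
0.84 [409. 262.  22.  18.] 7.0 65.0
0.82 [394. 280.  22.  20.] -0.0 -19.0
0.25 [316. 366.  14.  32.] -34.0 -301.0
t 18.25 tcp [ 549.7 -233.   295.8] frame -62.0 -30.3 rot [-3.141  0.012  2.665] F [ 1.1 -0.8  1.1] q [-0.51  0.47 -0.07  1.02 -0.   -0.03] g 0.00577867986985573
163.12190816047314 -272.0492097477095
```

Move the arm aside for a clear top view.

Call:
{"name": "send_rows", "arguments": {
  "targets": [
    [[20, -34, -10], [0, 0, 0], 0],
    [[20, -34, -10], [0, 0, 0], 0],
    [[20, -34, -10], [0, 0, 0], 0],
    [[20, -34, -10], [0, 0, 0], 0],
    [[20, -34, -10], [0, 0, 0], 0],
    [[20, -34, -10], [0, 0, 0], 0],
    [[20, -34, -10], [0, 0, 0], 0],
    [[20, -34, -10], [0, 0, 0], 0],
    [[0, 0, 0], [0, 0, 0], 0],
    [[0, 0, 0], [0, 0, 0], 0]
  ]
}}

```text
time: 19.25
tcp_pos: [280.1, -400.5, 368.7]
tool_rot: [3.141, 0.001, 2.663]
ft_force: [-0.1, -0.2, -0.7]
gripper_width: 0.0
grasp_force: 0.0
```

Run:
```python
from h import *
st();f=grab_frame("top")
for r in look_for(f,"wire_spool_1")[:4]:
    b=np.array(r["bbox"])*[640,480,640,480];d=w(f,b[0],b[1],11)-FC;print(round(r["p"],2),b.round(),(d@FX).round(),(d@FY).round())
cv2.imwrite("pics/t3.png",cv2.resize(f["img"][60:360,120:520,::-1],None,fx=2,fy=2))
```

```text
t 19.25 tcp [ 280.1 -400.5  368.7] frame -121.6 -342.1 rot [3.141e+00 1.000e-03 2.663e+00] F [-0.1 -0.2 -0.7] q [-1.09  0.22 -0.23  1.12  0.   -0.61] g 0.00030933233879167673
0.9 [374. 178.  21.  29.] -3.0 -7.0
0.82 [346. 144.  27.  30.] 5.0 74.0
0.65 [409. 205.  29.  28.] 8.0 -86.0
```

View pics/t3.png

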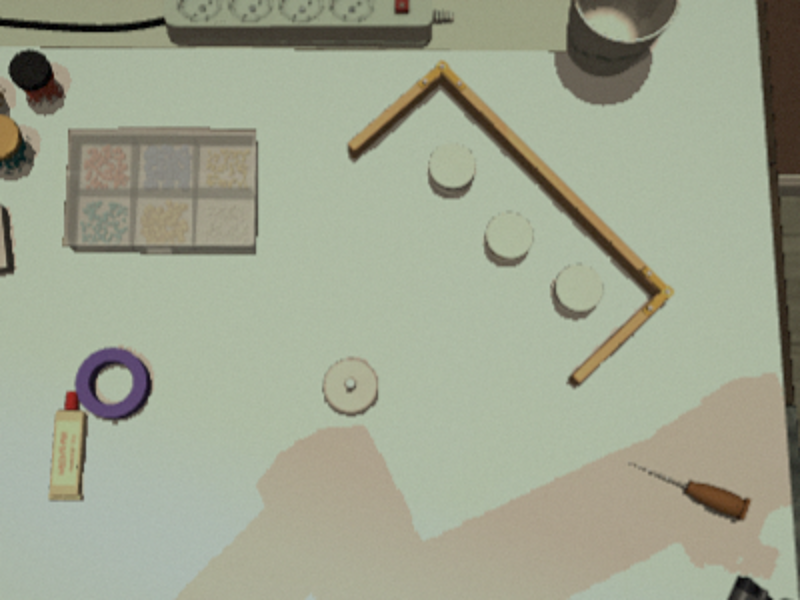

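All three spools lie flat inside the frame, at about (452,168), (509,237) and (578,289) in the crop. The ring stand (350,385), tape roll, glue tube and awl are where they were.

```bash
python3 -c "
from rig import ticket
print(ticket.finish_job())"
```

```text
the job is handed in; nothing more can be done
None
```

I handed the job in at about 19 s: the last picture shows all three spools flat inside the catch frame and the ring stand, tape roll, glue tube and awl where they stood; no verdict came back.

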